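Pop open the green moisture tester's sample hatch

ROBOT

A 6-joint arm with a two-finger parallel gripper is mounted at the origin on the work surface. World frame = base frame: x ahead of the robot, y to its left, z up, the work surface at z = 0. Lengths are in mm, angles in rad, forces in N, time in s.
With the tool pointing down it reaches from about 275 to 750 mm from the base axis. Payload 10.2 kg.
Tool frame: the origin (TCP) lies midway between the tips of the shut fingers; the grasp point (between the pads) lies 19 mm behind it (ctrl.pinch_z is the distance from the TCP to the grasp point, in mm); x points along the fingers, z is the direction in which the jaws open and shut, and the axes are right-handed (so a half turn about x gives the same grasp; the last joint's range is limited). The gripper opens to 85 mm and grips with 20 to 120 N. Pads are 22 mm wide; open, the fingers measure 114 mm over their backs; the gripper's body (76 mm by 85 mm) begins 54 mm behind the grasp point. The pads swing forward as they close: fully open they stand 13 mm farther back than shut.
Start: joints at [1.011, 0.313, 1.498, -0, 1.331, -0.223], TCP at [173.509, 495.506, 231.294] pointing down, gripper open.
Joint ranges: [-2.94, 2.94], [-0.97, 2.17], [0.19, 2.56], [-1.23, 4.37], [0.02, 3.11], [-2.88, 2.88]. Speed limits (rad/s): [2.39, 2.39, 3.01, 3.14, 3.14, 3.14].

INTERFACE

Orientations are given as a unit quaternion [w, x, y, z].
In Python, from rig import ctrl, capture, workorder, nets gives the robot as it stands. The module is installed in compiled form; this text tells all that it offers.
- The arm moves only by the tool send_rows, never from a script. Its argument "rows" is text: rows parted by semicolons, each of 5 numbers parted by spaces: the opening, from 0 (shut) to 1 (fully open), then the shift along the tool's x, y, z in cm, then the turn about the tool's x in units of 5 degrees (1.0 is 5 degrees). In form: grip x y z yaw; .... A call has 1 to 12 rows; each row is the pose to reach, as a shift and turn from the pose commanded when the call began, along the tool's axes at that moment; what a row does not reach only later rows make up. A row lasts 1/10 s, in which the tool goes at most 50 mm and 8.59 degrees, less where a joint would pass 70% of its speed; a pose out of reach is approached as far as the arm can. A call with a gripper value outside its range is refused whole. The fingers move at their own pace and stop on an object; "grip_force" is the grip in N (left out, the last holds). Time passes only in rows, so rows that repeat a pose let the fingers close. It gives the time, the measured TCP pose, the force and the opening at its end, in the units of the state.
- ctrl.sense(): the state, without advancing time (a new reading comes with each control period).
- capture(name): name is "scene" or "top" or "wrist"; returns a dict with "pixels" (384x512x3 uint8, red, green, blue), "intrinsics" (3x3 intrinsics, pixels), "view" (4x4, takes a point from world to camera coordinates); the wrist camera has in their place "mount" (4x4, takes a point from camera to tool coordinates, whose origin is the TCP and whose axes are the tool frame's). Camera axes: x right, y down, z forward; pixel columns grow to the right and rows downward; lengths in mm; the calibration is good to about 2 mm. A picture is of the moment at which its call begins: read the wrist's pose just before it. There is no depth.
- workorder.finish_job(): hands the job in, once; it reports no verdict.
Trained networks look in a picture, given as the dict that the camera call returned (one of the last four; its "shot" number tells which), for a name from the list of things; names that differ only in an ending like _2 or _b are one class to them, and where a whole thing is asked for, a point or a joint stands for the part that bears it (a point fixed in the world has none). Each returns a list of dicts, best first, with "confidence" (0 to 1); they miss things now and then, are a little off and sometimes report something else, mostly with a low value. They report only what shows in the picture. A call takes as long as a camera call.
- nets.boxes_of(picture, target): "location" ([x, y, z] in mm, in world coordinates, good to about 4 mm: the middle of the surface that is visible of it).
- nets.spot_point(picture, target): "location" ([x, y, z] in mm, in world coordinates, good to about 4 mm: a listed point, or the origin of a listed thing).
The state is a dict: "time_s": time; "joints": joint angles; "dq": joint speeds; "tau": joint torques, N m; "eef_pos": TCP position; "ee_rot": TCP orientation; "force": force on the tool from outside, world axes, zero at the start; "wrist_torque": the same for the moment, N m; "grip_width": opening from 0.0 (shut) to 1.0 (fully open).
Only numpy, scipy, OpenCV 4.12 (cv2) and the standard library are available. Lean on these libraries where they do the work, as an engineer would, in place of code of your own. Each camera call takes 0.05 s, during which the arm holds its last target.

TASK

On the packing bench stand two rusk moisture testers, one with a green sample hatch and one with an orange one, both shut by push-push latches. With a fingertip press the white pad of the green hatch all the way down once, without forcing it, then draw back so that its spring pops it up, and watch with the robot clear of it for two seconds to make sure that it stays open. Leave the orange hatch shut and the other things on the bench where they are; nothing is to be picked up.

Things in the scene. Friction and masses are not known exactly. Their poses are not given: they have to be found in the camera images.
- green_tester: tester with the green hatch: white and grey plastic box 170 (x, front to back) x 130 (y) x 85 mm high, fixed at left or right on a black plinth that lifts it 0 to 30 mm, turned up to 0.35 rad. Origin under its middle, on the plinth, +z up, -x to its sloping front panel with display and keys (35 mm high at the front edge, 81 mm after 57 mm); behind it a level deck 85 mm high, with the hatch over it
- green_pad (a point): centre of the top face of the white press pad on the green hatch, moving with it; axes those of the hatch. Shut, it lies 102 mm above the tester's origin, 74 mm from the hinge line towards the front panel, and nothing around or in front of it on the tester stands higher. Pad 26 (x) x 44 (y) mm, 2 mm proud of the hatch, its centre 18 mm from the hatch's front edge
- green_angle (a joint): angle of the green hatch (rad): 0 shut and latched (within 0.01), grows as it opens upward, 1.15 fully open, -0.082 pressed to its hard stop (pad 6 mm down). Pressing the pad takes 2 to 4 N over these 6 mm. Pressed beyond -0.07 and let go, its spring lifts it fully open in about 1 s and holds it; let go before -0.035, it stays latched. Pressed down again from open, it latches shut
- green_hatch: the green hatch plate with its pad (the part that joint green_angle turns), 92 (x) x 84 (y) x 6 mm, shut 9 mm above the deck. Origin mid-width on the hinge line at its rear edge, at the plate's underside; the plate reaches to x = -92 mm. Rising, it pushes on a finger in its way with 1 to 2 N and follows it, so draw back up and towards the front panel
- green_latch (a joint): position of the green tester's latch pin inside the housing (m, hidden, cannot be touched): 0 at the start, moves on by about 0.005 with every full press and release of the green hatch (about 0.005 after one press, hatch open; 0.010 after two, latched again)
- orange_tester: tester with the orange hatch: white and grey plastic box 170 (x, front to back) x 130 (y) x 85 mm high, fixed at left or right on a black plinth that lifts it 0 to 30 mm, turned up to 0.35 rad. Origin under its middle, on the plinth, +z up, -x to its sloping front panel with display and keys (35 mm high at the front edge, 81 mm after 57 mm); behind it a level deck 85 mm high, with the hatch over it
- orange_pad (a point): centre of the top face of the white press pad on the orange hatch, moving with it; axes those of the hatch. Shut, it lies 102 mm above the tester's origin, 74 mm from the hinge line towards the front panel, and nothing around or in front of it on the tester stands higher. Pad 26 (x) x 44 (y) mm, 2 mm proud of the hatch, its centre 18 mm from the hatch's front edge
- orange_angle (a joint): angle of the orange hatch (rad): 0 shut and latched (within 0.01), grows as it opens upward, 1.15 fully open, -0.082 pressed to its hard stop (pad 6 mm down). Pressing the pad takes 2 to 4 N over these 6 mm. Pressed beyond -0.07 and let go, its spring lifts it fully open in about 1 s and holds it; let go before -0.035, it stays latched. Pressed down again from open, it latches shut
- orange_hatch: the orange hatch plate with its pad (the part that joint orange_angle turns), 92 (x) x 84 (y) x 6 mm, shut 9 mm above the deck. Origin mid-width on the hinge line at its rear edge, at the plate's underside; the plate reaches to x = -92 mm. Rising, it pushes on a finger in its way with 1 to 2 N and follows it, so draw back up and towards the front panel
- orange_latch (a joint): position of the orange tester's latch pin inside the housing (m, hidden, cannot be touched): 0 at the start, moves on by about 0.005 with every full press and release of the orange hatch (about 0.005 after one press, hatch open; 0.010 after two, latched again)
- rusk_a: loose rusk slice, brown disc 58 mm across, 14 mm thick, lying in front of the testers (leave alone); origin under its middle
- rusk_b: another such rusk slice (leave alone)
- weight: loose brass check weight, 28 mm across, 48 mm tall with a knob, 200 g, standing between the testers (leave alone); origin under its middle
- dish: loose steel sample dish, 90 mm across, 28 mm high, at the left (leave alone); origin under its middle
- brush: loose hand brush lying crosswise behind the testers (leave alone); origin about mid-length, at its underside
- jar: loose white jar with blue cap, 64 mm across, 90 mm tall, at the right (leave alone); origin under its middle
- sample_box: loose open green box 110 x 150 x 50 mm, at the right (leave alone); origin under its middle

How it is judged:
By the outcome, as a careful person would: the job done as asked, in the order asked, and still so for the second after the job is handed in, with the robot touching nothing.
It also fails if it takes over 38 s, if anything falls off the work surface, if the arm or the gripper's body presses on something with over 40 N, if the wrist force passes 120 N, or if a joint passes its speed limit or range.

## Working session

There is one attempt and no reset: what is moved stays moved. The work goes in short steps, Python scripts to look and compute and a tool call to move; the robot and the scene stay as the last step left them, time stands still between calls to the robot, and variables do not carry over. Pictures are saved under pics/ and viewed, and the job is handed in when it is done.

Besides the shell and the picture viewer there is one more tool, called after "Call:" by a JSON object that holds its "name" and its "arguments". send_rows: Moves the arm, as the interface text tells. Its arguments: {"type":"object","properties":{"rows":{"type":"string"},"grip_force":{"type":"number"}},"required":["rows"]}

```bash
mkdir -p pics; cat > h.py <<'E'
from rig import ctrl, capture, workorder, nets
import numpy as np, cv2
def save(p,n): cv2.imwrite('pics/'+n+'.png', cv2.cvtColor(p['pixels'],cv2.COLOR_RGB2BGR))
E
python3 - <<'E'
from h import *
s=ctrl.sense(); print(s)
for c in ('top','scene'):
    p=capture(c); save(p,c+'0'); print(c,p['intrinsics'].tolist() if hasattr(p['intrinsics'],'tolist') else p['intrinsics'],np.round(p['view'],4).tolist())
    for t in ('green_pad','green_tester','green_hatch','orange_pad','orange_tester','weight'):
        print(t,[(np.round(d['location'],1).tolist(),round(d['confidence'],2)) for d in nets.spot_point(p,t)])
print(ctrl.sense()['time_s'])
E
```

```text
{'time_s': 0.0, 'joints': array([ 1.01061956e+00,  3.13478012e-01,  1.49841525e+00, -1.64191290e-05,
        1.33098962e+00, -2.23385330e-01]), 'dq': array([ 0.00012229,  0.00062512, -0.00013041,  0.00017174, -0.00018315,
        0.0004448 ]), 'tau': array([-1.95848996e-03, -4.12260461e+01, -2.59742063e+01, -3.55708244e-04,
        4.13622693e-03,  5.98865981e-06]), 'eef_pos': array([173.36575002, 495.28864385, 230.72895604]), 'ee_rot': array([ 0.57630791, -0.40930817,  0.57714614,  0.40894785]), 'force': array([-0.48293412,  0.69159305,  0.06593358]), 'wrist_torque': array([ 0.03630504, -0.05118942,  0.00050927]), 'grip_width': 1.0026079506417958}
top [[435.1088579935114, 0.0, 250.39668831678745], [0.0, 435.1088579935114, 190.31746660394901], [0.0, 0.0, 1.0]] [[-0.0066, -1.0, 0.0008, -8.9406], [-0.9848, 0.0064, -0.1734, 563.0498], [0.1734, -0.0019, -0.9849, 1296.5454], [0.0, 0.0, 0.0, 1.0]]
green_pad [([605.9, 209.6, 112.5], 0.7)]
green_tester [([620.3, 205.0, 10.0], 0.56), ([725.6, 8.1, -1.7], 0.36)]
green_hatch [([687.4, 206.8, 103.1], 0.59)]
orange_pad [([573.4, -250.3, 109.9], 0.79)]
orange_tester [([583.4, -251.0, 3.7], 0.58), ([657.2, -410.8, -2.8], 0.56)]
weight [([598.2, -6.0, -1.0], 0.46)]
scene [[435.67749146559476, 0.0, 245.57300617253452], [0.0, 435.67749146559476, 192.11035387481803], [0.0, 0.0, 1.0]] [[0.0895, 0.9959, 0.0096, -50.3665], [0.831, -0.0694, -0.552, -417.4049], [-0.5491, 0.0574, -0.8338, 1521.2566], [0.0, 0.0, 0.0, 1.0]]
green_pad [([611.6, 206.0, 110.6], 0.83)]
green_tester [([618.6, 212.3, 8.9], 0.63)]
green_hatch [([686.1, 205.7, 104.9], 0.85)]
orange_pad [([576.0, -246.4, 106.9], 0.8)]
orange_tester [([584.1, -248.6, 6.4], 0.92)]
weight []
0.7
```

View pics/top0.png

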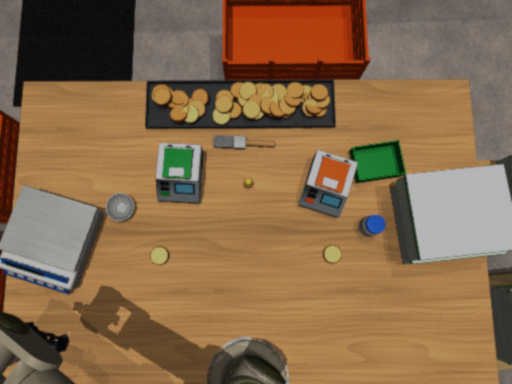

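View pics/scene0.png

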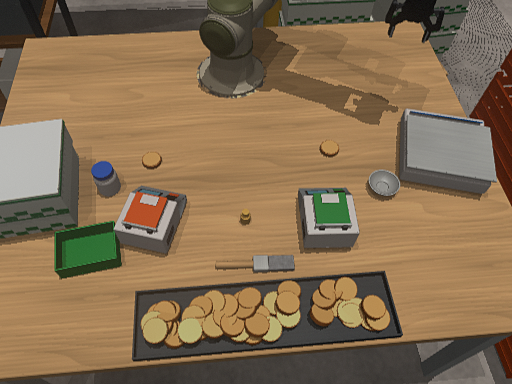

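```bash
python3 - <<'E'
from h import *
a=cv2.imread('pics/top0.png')[135:210,150:210]; b=cv2.imread('pics/scene0.png')[180:250,295:365]
cv2.imwrite('pics/c.png',np.hstack([cv2.resize(a,(400,500),interpolation=0),cv2.resize(b,(400,500),interpolation=0)]))
E
```

```text
(no output)
```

View pics/c.png

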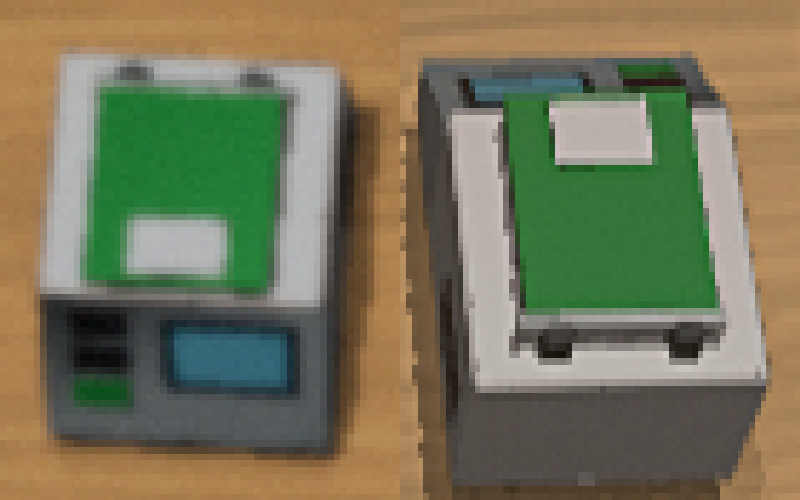

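```bash
python3 - <<'E'
from h import *
pt=capture('top');ps=capture('scene')
P=[p['intrinsics']@np.array(p['view'])[:3] for p in (pt,ps)]
X=cv2.triangulatePoints(P[0],P[1],np.array([[176.05],[171.4]]),np.array([[329.5],[198.1]]))
X=X[:3,0]/X[3,0];print('pad',X)
def ray(i,uv,z):
    M=P[i];H=np.c_[M[:,0],M[:,1],M[:,2]*z+M[:,3]];w=np.linalg.solve(H,[uv[0],uv[1],1]);return w[:2]/w[2]
f=lambda x,y:(150+x/6.6667-.5,135+y/6.6667-.5)
for n,q in dict(rl=(100,88),rr=(284,98),fr=(270,290),fl=(82,280)).items(): print(n,ray(0,f(*q),X[2]))
g=lambda x,y:(295+(x-400)/5.714-.5,180+y/7.143-.5)
for n,q in dict(fr=(504,93),fl=(690,93),rl=(718,310),rr=(527,310)).items(): print('s',n,ray(1,g(*q),X[2]))
print(np.linalg.norm(np.array([X[0]-620,X[1]-208])))
from scipy.spatial.transform import Rotation as R
s=ctrl.sense();print(R.from_quat(np.roll(s['ee_rot'],-1)).as_matrix().round(3),s['eef_pos'])
E
```

```text
pad [610.90589474 208.41559303 109.72598519]
rl [683.92787647 244.5860868 ]
rr [678.748458   161.63961583]
fr [590.57356586 166.39987786]
fl [595.65448226 250.15706132]
s fr [590.5587122  168.97800716]
s fl [597.50937024 252.23554561]
s rl [686.37970189 244.99426038]
s rr [679.48183879 163.27289041]
9.10359643092493
[[-0.    -0.944  0.33 ]
 [-0.     0.33   0.944]
 [-1.     0.    -0.   ]] [173.48847416 495.49423461 231.29954281]
```

Call:
{"name": "send_rows", "arguments": {"rows": "0 0 -4.6 -1.1 -0.3;0 0 -9.2 -2.3 -0.6;0 0 -13.8 -3.4 -0.9;0 0 -18.5 -4.6 -1.2;0 0 -23.1 -5.7 -1.5;0 0 -27.7 -6.9 -1.8;0 0 -32.3 -8 -2.1;0 0 -36.9 -9.2 -2.4;0 0 -41.6 -10.3 -2.7;0 0 -46.2 -11.5 -3;0 0 -50.8 -12.6 -3.2;0 0 -50.8 -12.6 -3.2"}}

```text
time_s: 2.0
eef_pos: [614.7, 204.7, 229.6]
ee_rot: [0.515, -0.484, 0.516, 0.484]
force: [-0.7, 1.1, -0.8]
grip_width: 0.003
```

Call:
{"name": "send_rows", "arguments": {"rows": "0 3 0 0 0;0 6 0 0 0;0 7 0 0 0;0 7 0 0 0"}}

```text
time_s: 2.4
eef_pos: [610.7, 208.9, 160.4]
ee_rot: [0.513, -0.485, 0.515, 0.486]
force: [-0.0, -0.5, -0.4]
grip_width: -0.001
```

```bash
python3 - <<'E'
from h import *
from scipy.spatial.transform import Rotation as R
s=ctrl.sense();print(s['eef_pos'],R.from_quat(np.roll(s['ee_rot'],-1)).as_matrix().round(3),s['force'],s['time_s'])
p=capture('wrist');save(p,'w1')
print(nets.spot_point(p,'green_pad'))
p=capture('scene');save(p,'s1')
a=p['pixels'][150:250,280:380,::-1]
cv2.imwrite('pics/s1c.png',np.hstack([cv2.resize(a,(400,400),interpolation=0),cv2.resize(cv2.imread('pics/w1.png'),(400,300)).copy() if 0 else cv2.copyMakeBorder(cv2.resize(cv2.imread('pics/w1.png'),(400,300)),0,100,0,0,0)]))
E
```

```text
[610.70346895 208.87466047 160.35246128] [[-0.002 -0.998  0.057]
 [-0.     0.057  0.998]
 [-1.     0.002 -0.001]] [-0.00512975 -0.46959243 -0.38488921] 2.4
[{'location': [612.4, 205.9, 111.9], 'confidence': 0.86}]
```

View pics/s1c.png

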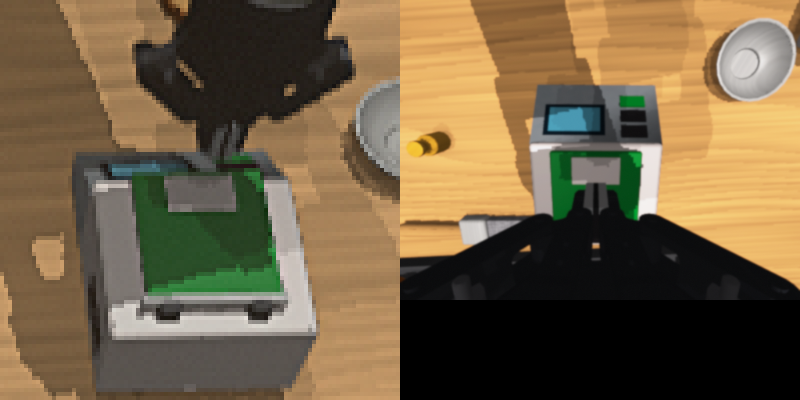

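The shut fingers hang centred over the white pad, which is at about (178,85) in the wrist half of the picture and (200,192) in the scene half. I'll descend now.

Call:
{"name": "send_rows", "arguments": {"rows": "0 2 0 0 0;0 3.5 0 0 0;0 4.2 0 0 0;0 4.4 0 0 0;0 4.4 0 0 0"}}

```text
time_s: 3.05
eef_pos: [611.7, 208.8, 118.2]
ee_rot: [0.515, -0.486, 0.514, 0.485]
force: [0.3, -0.1, 0.1]
grip_width: 0.003
```

Call:
{"name": "send_rows", "arguments": {"rows": "0 0.1 0 0 0;0 0.2 0 0 0;0 0.2 0 0 0"}}

```text
time_s: 3.35
eef_pos: [611.4, 208.7, 115.5]
ee_rot: [0.514, -0.485, 0.514, 0.485]
force: [0.3, -0.7, -0.1]
grip_width: 0.004
```

Call:
{"name": "send_rows", "arguments": {"rows": "0 0.1 0 0 0;0 0.2 0 0 0;0 0.2 0 0 0"}}

```text
time_s: 3.65
eef_pos: [611.3, 208.7, 113.1]
ee_rot: [0.514, -0.485, 0.514, 0.485]
force: [0.7, -1.0, -0.3]
grip_width: -0.0
```

Call:
{"name": "send_rows", "arguments": {"rows": "0 0.1 0 0 0;0 0.1 0 0 0"}}

```text
time_s: 3.85
eef_pos: [611.3, 208.7, 112.1]
ee_rot: [0.514, -0.485, 0.514, 0.485]
force: [-0.2, 0.4, -0.0]
grip_width: 0.002
```

Call:
{"name": "send_rows", "arguments": {"rows": "0 0.1 0 0 0;0 0.1 0 0 0"}}

```text
time_s: 4.05
eef_pos: [611.3, 208.7, 111.3]
ee_rot: [0.514, -0.485, 0.514, 0.485]
force: [-1.0, 0.3, 1.5]
grip_width: -0.002
```

Call:
{"name": "send_rows", "arguments": {"rows": "0 0.1 0 0 0;0 0.1 0 0 0"}}

```text
time_s: 4.25
eef_pos: [611.3, 208.8, 110.3]
ee_rot: [0.514, -0.485, 0.514, 0.485]
force: [-1.7, -0.2, 1.5]
grip_width: -0.002
```

Call:
{"name": "send_rows", "arguments": {"rows": "0 0.1 0 0 0;0 0.1 0 0 0"}}

```text
time_s: 4.45
eef_pos: [611.2, 208.7, 109.2]
ee_rot: [0.514, -0.485, 0.514, 0.485]
force: [-1.5, 0.3, 2.2]
grip_width: -0.002
```

Call:
{"name": "send_rows", "arguments": {"rows": "0 0.1 0 0 0;0 0.1 0 0 0"}}

```text
time_s: 4.65
eef_pos: [611.3, 208.7, 108.2]
ee_rot: [0.514, -0.485, 0.514, 0.485]
force: [-1.6, 0.6, 1.7]
grip_width: 0.002
```

Call:
{"name": "send_rows", "arguments": {"rows": "0 0.1 0 0 0;0 0.1 0 0 0"}}

```text
time_s: 4.85
eef_pos: [611.3, 208.8, 107.1]
ee_rot: [0.514, -0.485, 0.514, 0.485]
force: [-1.2, 0.9, 1.2]
grip_width: 0.001
```

Call:
{"name": "send_rows", "arguments": {"rows": "0 0.1 0 0 0;0 0.1 0 0 0"}}

```text
time_s: 5.05
eef_pos: [611.3, 208.7, 106.2]
ee_rot: [0.514, -0.485, 0.514, 0.485]
force: [-1.2, -0.1, 2.7]
grip_width: -0.0
```

Call:
{"name": "send_rows", "arguments": {"rows": "0 0.05 0 0 0;0 0.05 0 0 0"}}

```text
time_s: 5.25
eef_pos: [611.3, 208.7, 106.1]
ee_rot: [0.514, -0.485, 0.514, 0.485]
force: [-3.2, -0.6, 3.6]
grip_width: 0.001
```

Call:
{"name": "send_rows", "arguments": {"rows": "0 0.05 0 0 0;0 0.05 0 0 0"}}

```text
time_s: 5.45
eef_pos: [611.4, 208.8, 106.0]
ee_rot: [0.514, -0.486, 0.514, 0.485]
force: [-3.7, -0.8, 7.5]
grip_width: 0.0
```

Call:
{"name": "send_rows", "arguments": {"rows": "0 -1.5 0.8 0 0;0 -3.5 4 0 0;0 -5.5 8 0 0;0 -7.5 12 0 0;0 -9.5 16 0 0;0 -10 18 0 0;0 -10 18 0 0;0 -10 18 0 0;0 -10 18 0 0;0 -10 18 0 0;0 -10 18 0 0;0 -10 18 0 0"}}

```text
time_s: 6.65
eef_pos: [431.9, 219.0, 205.0]
ee_rot: [0.514, -0.485, 0.514, 0.485]
force: [-0.1, 1.0, 0.3]
grip_width: -0.004
```

```bash
cat > look.py <<'E'
from h import *
import sys
n=sys.argv[1]
s=ctrl.sense();print(s['time_s'],s['eef_pos'],s['force'])
p=capture('scene');save(p,'s'+n); q=capture('top');save(q,'t'+n)
a=p['pixels'][130:270,90:390,::-1];b=q['pixels'][120:260,100:400,::-1]
cv2.imwrite('pics/c'+n+'.png',np.vstack([cv2.resize(a,(600,280)),cv2.resize(b,(600,280))]))
for c in (p,q):
  for t in ('green_pad','orange_pad'): print(t,[(np.round(d['location'],1).tolist(),round(d['confidence'],2)) for d in nets.spot_point(c,t)])
E
python3 look.py A
```

```text
6.65 [431.86588815 218.96206808 204.97389658] [-0.05760258  0.9914841   0.25836859]
green_pad [([662.3, 201.4, 171.0], 0.93)]
orange_pad [([574.8, -247.6, 106.6], 0.55)]
green_pad [([661.2, 205.3, 172.0], 0.74), ([573.7, -249.5, 109.3], 0.18)]
orange_pad [([573.2, -246.1, 107.8], 0.73)]
```

View pics/cA.png

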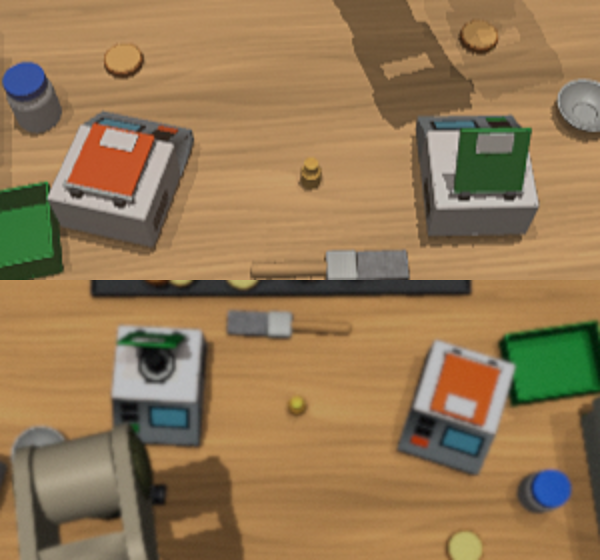

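The green hatch stands open: the pad rose to z≈171 and the sample well shows at (157,362) in the lower half. The orange hatch is still shut. Now I'll watch for two seconds with the arm clear.

Call:
{"name": "send_rows", "arguments": {"rows": "0 0 0 0 0;0 0 0 0 0;0 0 0 0 0;0 0 0 0 0;0 0 0 0 0;0 0 0 0 0;0 0 0 0 0;0 0 0 0 0;0 0 0 0 0;0 0 0 0 0;0 0 0 0 0;0 0 0 0 0"}}

```text
time_s: 8.15
eef_pos: [431.6, 219.1, 205.3]
ee_rot: [0.514, -0.485, 0.514, 0.485]
force: [0.2, 0.6, 0.6]
grip_width: 0.004
```

Call:
{"name": "send_rows", "arguments": {"rows": "0 0 0 0 0;0 0 0 0 0;0 0 0 0 0;0 0 0 0 0;0 0 0 0 0;0 0 0 0 0;0 0 0 0 0;0 0 0 0 0;0 0 0 0 0;0 0 0 0 0;0 0 0 0 0;0 0 0 0 0"}}

```text
time_s: 9.35
eef_pos: [431.6, 219.1, 205.3]
ee_rot: [0.514, -0.485, 0.514, 0.485]
force: [-0.2, 0.3, -1.0]
grip_width: -0.001
```

```bash
python3 look.py B
```

```text
9.35 [431.61114414 219.05439311 205.29200102] [-0.15464298  0.26513634 -0.96840017]
green_pad [([661.5, 204.3, 174.9], 0.76)]
orange_pad [([575.0, -248.7, 105.1], 0.55)]
green_pad [([656.7, 209.2, 176.0], 0.77), ([644.0, -273.4, 100.0], 0.33)]
orange_pad [([574.5, -247.1, 109.5], 0.95)]
```

View pics/cB.png

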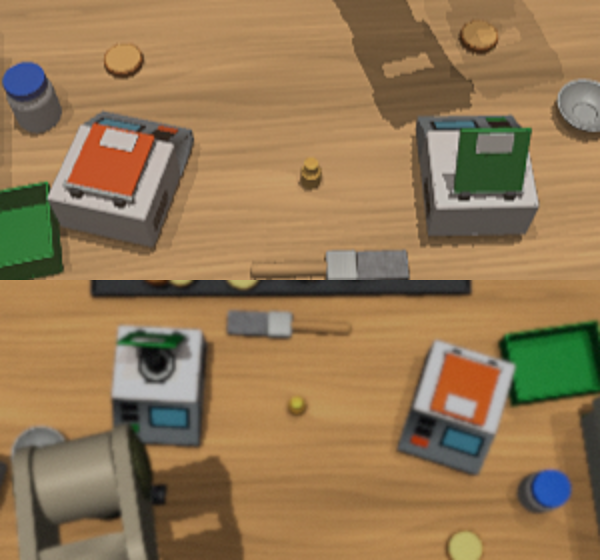

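Nothing has changed: the green hatch is still open after more than 2 s, and the orange one is shut.

```bash
python3 -c "
from rig import workorder
print(workorder.finish_job())"
```

```text
the job is handed in; nothing more can be done
None
```

The green hatch is open and stayed open, and the job is handed in.

- **Press:** I pushed the white pad down once with the shut fingertips. It stopped moving at z ≈ 106 mm, about 6 mm below where it lay shut. The last upward force reading was about 7.5 N, above the 2 to 4 N of normal travel, which showed the hard stop had been reached.
- **Draw back:** I moved up and towards the front panel, and the hatch sprang open with the arm clear of it.
- **Two-second watch:** Pictures taken 2.7 s apart looked the same. The networks put the green pad at z ≈ 171 mm in the first and 175 mm in the second, within their error. The robot touched nothing, with force readings within noise.
- **Rest of the bench:** The orange hatch is still shut, with its pad at z ≈ 107 mm as at the start. The loose things in the cropped check pictures had not moved. In the top view the arm covered part of the left side, so I judged the dish and the left rusk from the scene camera.

No check failed. One reading was unclear: force noise of about 1 N blurred first contact, at z of about 111 to 112 mm, so I relied on the hard stop instead. The job took about 9.6 s of the 38 s allowed.

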